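# Mesh the new drive gear with the splined post of the globe base and hold it down

## Robot

A 6-joint arm with a two-finger parallel gripper is mounted at the origin on the work surface. World frame = base frame: x ahead of the robot, y to its left, z up, the work surface at z = 0. Lengths are in mm, angles in degrees, forces in N, time in s.
With the tool pointing down it reaches from about 350 to 850 mm from the base axis. Payload 8.1 kg.
Tool frame: the origin (TCP) lies at the very end of the fingers, on their centre line; the grasp point (between the pads) lies 19 mm behind it (r.grip_point_offset is the distance from the TCP to the grasp point, in mm); z points along the fingers, y is the line along which they close (so a half turn about z gives the same grasp; the last joint's range is limited). The gripper opens to 85 mm and grips with 20 to 120 N. Pads are 22 mm wide; open, the fingers measure 114 mm over their backs; the gripper's body (76 mm by 85 mm) begins 54 mm behind the grasp point. The pads swing forward as they close: fully open they stand 13 mm farther back than shut.
Start: joints at [-68.721, 7.471, 85.268, -0, 87.261, -4.893], TCP at [264.667, -538.476, 231.292] pointing down, gripper open.
Joint ranges: [-169.43, 169.43], [-51.17, 129.36], [1.28, 143.12], [-76.62, 256.62], [0, 156.53], [-152.29, 152.29]. Speed limits (degrees/s): [136.94, 136.94, 159.86, 180, 180, 180].

## Interface

Orientations are given as [roll, pitch, yaw] about the fixed x, y, z axes, in that order (R = Rz(yaw) Ry(pitch) Rx(roll)).
In Python, from bench import status, eyes, r gives the robot as it stands.
- The arm moves only by the shell command python3 -m handwheel 'ROWS' [FORCE]. ROWS is a JSON object whose one key "series" holds a list that holds one entry, the list of rows, each a list of 7 numbers: the shift along the tool's x, y, z in cm, then the turn, a rotation vector about the tool's x, y, z in rad, then the opening, from 0 (shut) to 1 (fully open). In form: {"series": [[[tx, ty, tz, rx, ry, rz, claw], ...]]}. A call has 1 to 12 rows; each row is the pose to reach, as a shift and turn from the pose commanded when the call began, along the tool's axes at that moment; what a row does not reach only later rows make up. A row lasts 1/8 s, in which the tool goes at most 62.5 mm and 10.7 degrees, less where a joint would pass 70% of its speed; a pose out of reach is approached as far as the arm can. A call with a gripper value outside its range is refused whole. The fingers move at their own pace and stop on an object; FORCE is the grip in N (left out, the last holds). Time passes only in rows, so rows that repeat a pose let the fingers close. It gives the time, the measured TCP pose, the force, the opening and the grip force at its end, in the units of the state.
- status.sense(): the state, without advancing time (a new reading comes with each control period).
- eyes.snapshot(name): name is "scene" or "top"; returns a dict with "img" (400x640x3 uint8, red, green, blue), "mtx" (3x3 intrinsics, pixels), "k1" (the pictures are not rectified: a ray, as slopes to the right and down, at radius r is drawn at 1 + k1 r^2 times it, then the intrinsics apply), "R" (3x3) and "t" (3): a world point X has camera coordinates R X + t. Camera axes: x right, y down, z forward; pixel columns grow to the right and rows downward; lengths in mm; the calibration is good to about 2 mm. A picture is of the moment at which its call begins. There is no depth.
- r.hand_in(): hands the job in; it is judged then, once.
The state is a dict: "time": time; "joint_pos": joint angles; "qd": joint speeds; "joint_efforts": joint torques, N m; "tool_pos": TCP position; "tcp_rot": TCP orientation; "ft_force": force on the tool from outside, world axes, zero at the start; "wrist_torque": the same for the moment, N m; "finger_gap": finger opening in mm; "grip_force": force on a finger pad.
Only numpy, scipy, OpenCV 4.12 (cv2) and the standard library are available. Lean on these libraries where they do the work, as an engineer would, in place of code of your own. Each camera call takes 0.05 s, during which the arm holds its last target. There are 200 camera calls.

## Task

Fit the new white nylon gear, hub upwards, onto the brass splined post of the globe base in the vise: turn it until the splines mesh, without ramming it, slide it all the way home and press the springy wave washer beneath it flat. Finish while still holding the gear pressed down with the gripper, because the adhesive on the splines needs pressure until it grabs. Leave the old yellowed gear and the ornaments standing where they are.

Things in the scene. Friction and masses are not known exactly. Their poses are not given: they have to be found in the camera images.
- gear: The new gear: white nylon, 60 g, loose, flat on the cork mat, hub up. Origin: centre of its flat underside on the bore's axis; z up out of the hub. Toothed disc 65 mm across, 8 mm thick (z 0 to 8); on it a square hub 28 mm across flats, corners bevelled, z 8 to 30 mm. The flats face +x, -x, +y, -y: grip across a facing pair. It fits the post in four ways, a quarter turn apart.
- gear_bore (a point): Top of the gear's bore: on its axis, level with the hub's top, 30 mm above the gear's origin; the gear's axes. The bore goes right through: round hole of 16 mm diameter with four slots 7 mm wide, reaching 11.4 mm from the axis, at +x, -x, +y and -y (each in the middle of a hub flat).
- old_gear: The worn gear that was taken off: same shape and size as the new one but yellowed (amber brown), with teeth missing. It lies on the same mat on one side or the other of the new one, and stays there.
- globe_base: Globe base, fixed in the vise: dark wood, foot 84 mm across with chipped rim, collar 44 mm across whose flat top (the shoulder) is at 46 mm; on it a brass post. Origin: centre of the foot's underside, 80 mm above the bench, on the post's axis; z up, x and y along the splines. Gear underside: at 51.5 mm touching the free washer, 47.5 mm washer flat.
- post_tip (a point): Tip of the brass post, on its axis, 78 mm above globe_base's origin; its axes. The post does not turn: core 14 mm diameter, four splines 5 mm wide reaching 10.4 mm from the axis at +x, -x, +y, -y, from the shoulder up to 8 mm below the tip; above them a plain nose of 14 mm, its last 3.5 mm tapered to 8 mm. Off by over 6 degrees, the gear stops on the spline ends, 70 mm above that origin.
- wave_washer (a joint): Steel wave washer, 37 mm across, on the shoulder round the foot of the post; a spring. Value: how far it is pressed down, 0 free to 0.004 m flat. It pushes back with about 3 N as soon as it is touched and 11 N when flat; beyond that it is solid. With it flat, the post's tip is about level with the hub's top.
- vise: Small cast iron vise with cork jaw faces on a plywood board 250 x 130 mm, fixed to the bench. Origin: on the bench right below the post's axis. The screw with its cross bar points to -x. Jaws 84 mm wide, their tops 100 mm above the bench; nothing of it reaches higher.
- cork_mat: Cork mat 130 x 220 mm, 3 mm thick, fixed flat on the bench, the two gears on it, about 105 mm apart along its y. Origin: centre of its underside.
- porcelain_fox: Sitting porcelain fox, 100 mm tall, about 70 mm across, loose; origin at the centre of its underside. Leave alone.
- pewter_bridge: Pewter model of an arched bridge, 170 mm long along its x, 46 mm wide, 60 mm tall, loose; origin at the centre of its underside. Leave alone.
- toy_engine: Wooden toy train engine, 125 mm long along its x, 60 mm wide, 81 mm tall, loose; origin at the centre of its underside. Leave alone.
- amber_dome: Amber glass dome on a round wooden foot 104 mm across, 143 mm tall, loose; origin at the centre of its underside. Leave alone.

How it is judged:
By the outcome, as a careful person would: the job done as asked, in the order asked, and still so for the second after the job is handed in, while the arm keeps its last pose, push and grip.
It also fails if it takes over 48 s, if anything falls off the work surface, if the arm or the gripper's body presses on something with over 40 N, if the wrist force passes 120 N, or if a joint passes its speed limit or range.

## Working session

There is one attempt and no reset: what is moved stays moved. The work goes in short steps, Python scripts to look and compute and a shell command to move; the robot and the scene stay as the last step left them, time stands still between calls to the robot, and variables do not carry over. Pictures are saved under pics/ and viewed, at most 10 in all, crops included, and the job is handed in when it is done.

```bash
mkdir -p pics; ls; python3 - <<'E'
from bench import status, eyes, r
import cv2
s=status.sense(); print({k:s[k] for k in ('time','tool_pos','tcp_rot','finger_gap','ft_force')})
for n in ('scene','top'):
    d=eyes.snapshot(n); cv2.imwrite(f'pics/{n}0.png',d['img'][:,:,::-1]); print(n,d['mtx'],d['k1'],d['R'],d['t'])
E
```

```text
pics
{'time': 0.0, 'tool_pos': array([ 264.46689531, -537.96146116,  230.26233891]), 'tcp_rot': array([-1.79895927e+02, -9.60773722e-03,  2.61729760e+01]), 'finger_gap': 85.3974012760804, 'ft_force': array([ 0.01710375, -0.62326633,  0.42135419])}
scene [[426.64375513   0.         321.76164122]
 [  0.         426.64375513 200.35264895]
 [  0.           0.           1.        ]] -0.08612863700639871 [[-0.31318869  0.94960473 -0.01279434]
 [ 0.78970888  0.25292302 -0.55891845]
 [-0.52751562 -0.18515074 -0.82912392]] [ 191.94456627 -432.50179999 1580.715264  ]
top [[458.04531388   0.         320.60703912]
 [  0.         458.04531388 201.86725318]
 [  0.           0.           1.        ]] -0.10652560810726615 [[-0.00275519 -0.99998925 -0.00372878]
 [-0.978585    0.00346366 -0.20581401]
 [ 0.20582472  0.00308187 -0.97858402]] [-6.38805944e-01  6.57286145e+02  1.50172092e+03]
```

View pics/top0.png

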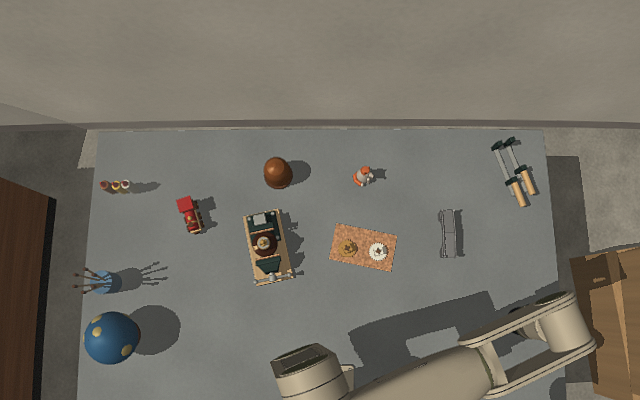

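View pics/scene0.png

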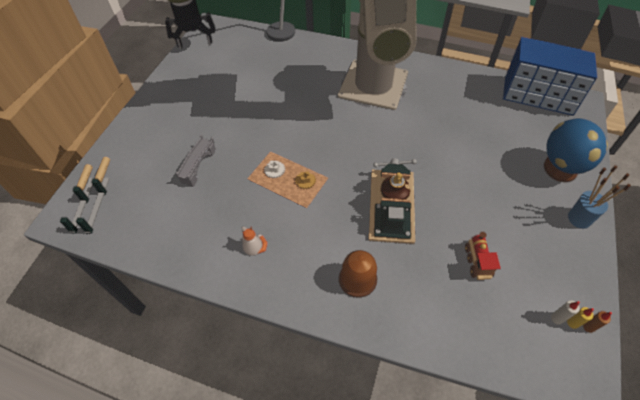

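The top view shows the white gear at about (378,251), the old gear at (348,247) and the post at (264,243). In the scene view the white gear is at (273,169), the old gear at (305,180) and the post at (398,180). Next I'll zoom in on these and measure.

```bash
cat > h.py <<'E'
import numpy as np, cv2
from bench import status, eyes, r
def dist(d): return np.array([d['k1'],0,0,0,0.])
def ray(d,px):
    # note: exact model x_d = x(1+k1 r^2); cv2 inverts it
    u=cv2.undistortPoints(np.array([[px]],float),d['mtx'],dist(d))[0,0]
    R=np.array(d['R']);return -R.T@d['t'], R.T@np.array([u[0],u[1],1])
def onz(d,px,z):
    o,v=ray(d,px); return o+v*(z-o[2])/v[2]
def proj(d,X):
    return cv2.projectPoints(np.array(X,float).reshape(-1,3),cv2.Rodrigues(np.array(d['R']))[0],np.array(d['t'],float),d['mtx'],dist(d))[0][:,0]
def two(d1,p1,d2,p2):
    o1,v1=ray(d1,p1);o2,v2=ray(d2,p2)
    a=np.linalg.lstsq(np.c_[v1,-v2],o2-o1,rcond=None)[0]
    A,B=o1+v1*a[0],o2+v2*a[1]; return (A+B)/2,np.linalg.norm(A-B)
E
python3 - <<'E'
from h import *
D={n:eyes.snapshot(n) for n in('top','scene')}
rows=[]
for n,g,p in(('top',(378,251),(264,243)),('scene',(273,170),(397,182))):
    I=D[n]['img'][:,:,::-1]
    rows.append(np.hstack([cv2.resize(I[c[1]-18:c[1]+18,c[0]-24:c[0]+24],None,fx=8,fy=8,interpolation=cv2.INTER_CUBIC) for c in(g,p)]))
cv2.imwrite('pics/z1.png',np.vstack(rows))
# gear: white mask
for n,c in(('top',(378,251)),('scene',(273,170))):
    I=D[n]['img']; hsv=cv2.cvtColor(np.ascontiguousarray(I),cv2.COLOR_RGB2HSV)
    m=((hsv[...,1]<60)&(hsv[...,2]>130)).astype(np.uint8); k=np.zeros_like(m);cv2.circle(k,c,17,1,-1);m*=k
    nn,l,st,ce=cv2.connectedComponentsWithStats(m); i=1+np.argmax(st[1:,4]); print(n,st[i],ce[i],onz(D[n],ce[i],15))
# mat yaw
I=D['top']['img'];hsv=cv2.cvtColor(np.ascontiguousarray(I),cv2.COLOR_RGB2HSV)
m=((hsv[...,0]<16)&(hsv[...,1]>70)&(hsv[...,2]>110)).astype(np.uint8);m[:,:320]=0;m[:, 410:]=0;m[:215]=0;m[280:]=0
c=max(cv2.findContours(m,0,2)[0],key=cv2.contourArea);q=cv2.boxPoints(cv2.minAreaRect(c));Q=np.array([onz(D['top'],a,3) for a in q]);print(Q.round(1),np.degrees(np.arctan2(*(Q[1]-Q[0])[1::-1])),np.degrees(np.arctan2(*(Q[2]-Q[1])[1::-1])))
E
```

```text
top [369 243  18  18 202] [376.72277228 251.58910891] [ 491.2085671  -197.10145048   15.        ]
scene [265 161  20  17 231] [274.83982684 168.93073593] [ 495.10920147 -194.42452601   15.        ]
[[ 468.6  -28.8    3. ]
 [ 596.5  -55.9    3. ]
 [ 550.1 -274.5    3. ]
 [ 423.2 -244.3    3. ]] -11.947679780773178 -101.99138692861024
```

View pics/z1.png

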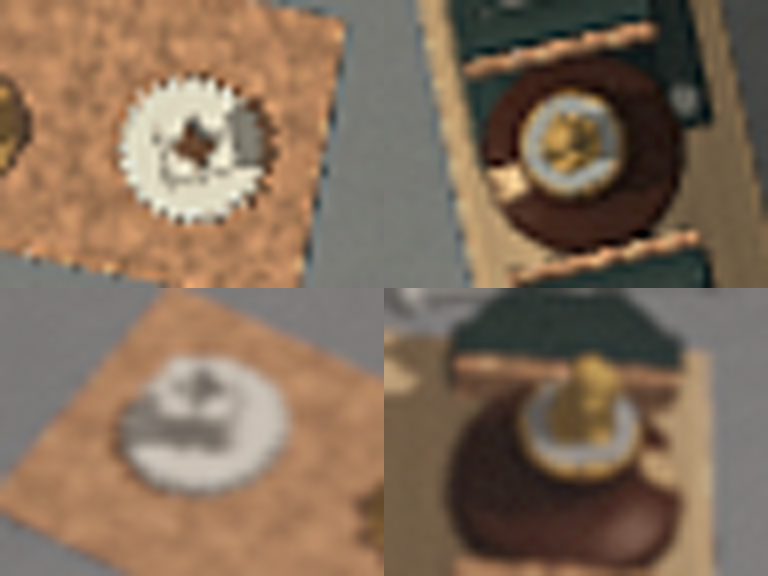

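The crops show the gear's cross-shaped bore near top pixel (378,250), and a pale collar ring with the brass post at about (264,243). Next I'll take averaged, larger crops and measure centres to sub-pixel precision.

```bash
cat > m.py <<'E'
from h import *
D={}
for n in('top','scene'):
    L=[eyes.snapshot(n) for _ in range(3)]; D[n]=L[0]; D[n]['img']=np.mean([a['img'] for a in L],0).astype(np.uint8)
rows=[]
for n,g,p in(('top',(378,250),(264,242)),('scene',(275,165),(398,180))):
    I=D[n]['img'][:,:,::-1]; print(n,'cam',-np.array(D[n]['R']).T@D[n]['t'])
    T=[]
    for c in(g,p):
        a=cv2.resize(I[c[1]-9:c[1]+9,c[0]-12:c[0]+12],None,fx=16,fy=16,interpolation=cv2.INTER_LANCZOS4)
        a=cv2.normalize(a,None,0,255,cv2.NORM_MINMAX); T.append(a)
    rows.append(np.hstack(T))
cv2.imwrite('pics/z2.png',np.vstack(rows))
def blob(n,f,c,rad):
    I=np.ascontiguousarray(D[n]['img']); I=cv2.resize(I,None,fx=4,fy=4,interpolation=cv2.INTER_CUBIC)
    h=cv2.cvtColor(I,cv2.COLOR_RGB2HSV).astype(int);m=f(h,I.astype(int)).astype(np.uint8);k=np.zeros_like(m);cv2.circle(k,(4*c[0],4*c[1]),4*rad,1,-1);m*=k
    C=max(cv2.findContours(m,0,1)[0],key=cv2.contourArea); H=cv2.convexHull(C); e=cv2.fitEllipse(H)
    M=cv2.moments(H); g=np.array([M['m10'],M['m01']])/M['m00']
    return (g+.5)/4-.5,(np.array(e[0])+.5)/4-.5,np.array(e[1])/4
for n,c in(('top',(378,251)),('scene',(275,169))):
    g,e,s=blob(n,lambda h,I:(h[...,1]<75)&(h[...,2]>75),c,14); print('gear',n,g,e,s,onz(D[n],g,7),onz(D[n],e,7))
for n,c in(('top',(264,243)),('scene',(398,182))):
    g,e,s=blob(n,lambda h,I:(I[...,0]>100),c,9); print('collar',n,g,e,s,onz(D[n],g,126),onz(D[n],e,126))
E
python3 m.py
```

```text
top cam [ 334.11731592   -7.54352143 1604.8364159 ]
scene cam [1235.5173705   219.78879671 1071.33140595]
gear top [377.47347131 251.2761217 ] [377.5085144  251.27793884] [18.12576675 18.69777489] [ 493.07840221 -200.71291289    7.        ] [ 493.07130492 -200.83553041    7.        ]
gear scene [274.1848164  168.82839587] [274.07940674 168.78120422] [17.63818932 21.11062622] [ 489.74841485 -199.70801825    7.        ] [ 489.67271348 -200.09994391    7.        ]
collar top [262.14609464 242.8363645 ] [262.31759644 242.81532288] [12.69756985 15.27537632] [509.84663105 187.37930814 126.        ] [509.91489004 186.82150366 126.        ]
collar scene [398.15428989 180.32583144] [398.35244751 180.39547729] [14.96708775 17.75122833] [506.4294976  188.64898955 126.        ] [506.49652957 189.22318015 126.        ]
```

View pics/z2.png

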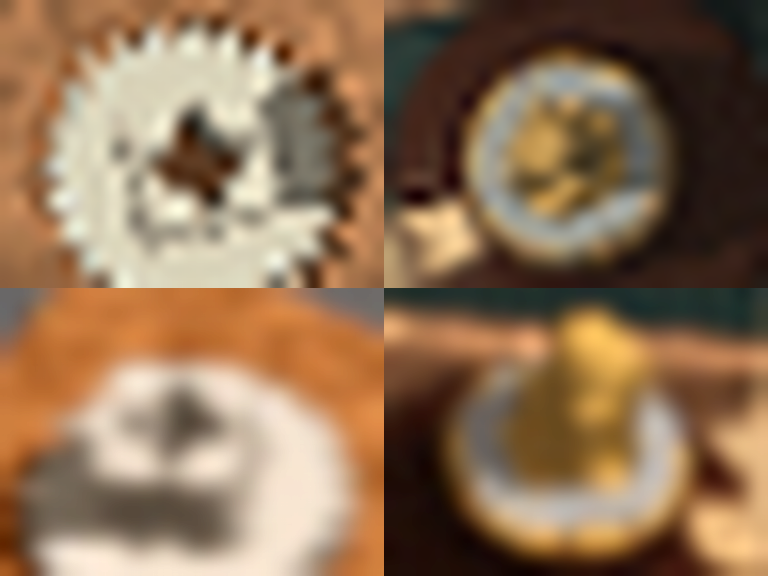

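The crops show the bore's cross in the top view, with slot tips about (192,103)-(213,208) and (150,165)-(243,157) in the crop. The collar ring is centred near top px (263.1,242.4) and scene px (397.2,181). The spline direction can't be made out, so I'll find it by feel. Next I'll compute the coordinates.

```bash
cat > c.py <<'E'
from h import *
T=eyes.snapshot('top');S=eyes.snapshot('scene')
c=lambda x,y,X,Y,n=0:(X-12+x/16-.5,Y-9+y/16-.5)
g=lambda x,y:c(x,y,378,250)
print('bore top',onz(T,g(199,158),33))
for a,b in(((192,103),(213,208)),((243,157),(150,163)),((265,212),(145,240))):
    d=onz(T,g(*a),33)-onz(T,g(*b),33);print('yaw',np.degrees(np.arctan2(d[1],d[0])))
gs=lambda x,y:c(x,y-288,275,165)
print('bore scene',onz(S,gs(180,415),33), two(T,g(199,158),S,gs(180,415)))
print('collar top',onz(T,c(185,159,264,242),126))
ps=lambda x,y:c(x-384,y-288,398,180)
print('collar scene',onz(S,ps(571,452),126),onz(S,ps(571,450),126))
print('tip scene',onz(S,ps(592,326),158))
E
python3 c.py
```

```text
bore top [ 493.5853947  -199.24880315   33.        ]
yaw 9.87917634870584
yaw -86.65953095529416
yaw -77.30893644837775
bore scene [ 488.44155842 -198.77739289   33.        ] (array([ 492.67036176, -197.57354624,   38.5652513 ]), np.float64(2.08973107435805))
collar top [511.14624963 184.41825774 126.        ]
collar scene [508.67693987 186.41849536 126.        ] [508.25610391 186.32490165 126.        ]
tip scene [506.24076842 185.16646335 158.        ]
```

```bash
python3 -m handwheel '{"series": [[[35.27,-20.42,11.0,0,0,0.282,1],[35.27,-20.42,11.0,0,0,0.282,1],[35.27,-20.42,11.0,0,0,0.282,1],[35.27,-20.42,11.0,0,0,0.282,1],[35.27,-20.42,11.0,0,0,0.282,1],[35.27,-20.42,11.0,0,0,0.282,1],[35.27,-20.42,11.0,0,0,0.282,1],[35.27,-20.42,11.0,0,0,0.282,1],[35.27,-20.42,14.5,0,0,0.282,1],[35.27,-20.42,18.0,0,0,0.282,1],[35.27,-20.42,18.0,0,0,0.282,1]]]}' 40
```

```text
time: 1.98
tool_pos: [488.4, -199.4, 48.8]
tcp_rot: [-179.8, 0.3, 10.0]
ft_force: [0.1, 0.3, -0.4]
finger_gap: 85.2
grip_force: 0.0
```

```bash
python3 -m handwheel '{"series": [[[0,0,1.0,0,0,0,1],[0,0,2.0,0,0,0,1],[0,0,2.0,0,0,0,1]]]}'; python3 - <<'E'
from h import *
T=[]
for n,c in(('top',(377,250)),('scene',(275,166))):
    I=eyes.snapshot(n)['img'][:,:,::-1]
    T.append(cv2.resize(I[c[1]-25:c[1]+25,c[0]-25:c[0]+25],None,fx=8,fy=8,interpolation=cv2.INTER_CUBIC))
cv2.imwrite('pics/z3.png',np.hstack(T)); s=status.sense();print(s['tool_pos'],s['tcp_rot'])
E
```

```text
time: 2.35
tool_pos: [490.9, -199.7, 31.1]
tcp_rot: [-180.0, 0.0, 10.0]
ft_force: [-0.6, -0.2, 0.2]
finger_gap: 85.4
grip_force: 0.0
[ 491.368461   -199.79789221   31.70104159] [ 1.79984346e+02 -2.07512083e-02  1.00156505e+01]
```

View pics/z3.png

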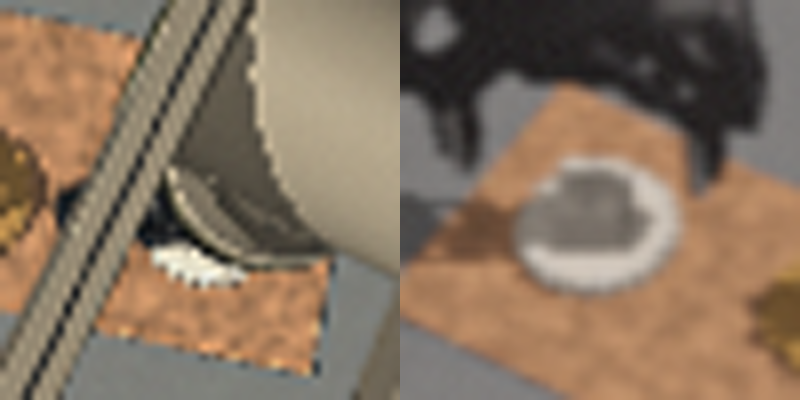

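The scene view shows the open fingers straddling the white hub, which is at crop px (598,205). I'll close gently to centre the gear, then regrip a quarter turn on to centre the other axis.

```bash
python3 -m handwheel '{"series": [[[0,0,1.0,0,0,0,1],[0,0,1.8,0,0,0,1],[0,0,1.8,0,0,0,0.6],[0,0,1.8,0,0,0,0.4],[0,0,1.8,0,0,0,0.2],[0,0,1.8,0,0,0,0.2],[0,0,1.8,0,0,0,0.2],[0,0,1.8,0,0,0,0.2],[0,0,1.8,0,0,0,0.2]]]}' 25
```

```text
time: 3.58
tool_pos: [491.5, -199.9, 13.7]
tcp_rot: [180.0, -0.0, 10.0]
ft_force: [-0.2, 0.2, 4.7]
finger_gap: 27.0
grip_force: 25.4
```

```bash
python3 -m handwheel '{"series": [[[0,0,0,0,0,0,1],[0,0,0,0,0,0,1],[0,0,-0.1,0,0,0,1],[0,0,-0.1,0,0,-0.18,1],[0,0,-0.1,0,0,-0.36,1],[0,0,-0.1,0,0,-0.54,1],[0,0,-0.1,0,0,-0.72,1],[0,0,-0.1,0,0,-0.9,1],[0,0,-0.1,0,0,-1.08,1],[0,0,-0.1,0,0,-1.26,1],[0,0,-0.1,0,0,-1.44,1],[0,0,-0.1,0,0,-1.571,1]]]}' && python3 -m handwheel '{"series": [[[0,0,0,0,0,0,1],[0,0,0,0,0,0,0.6],[0,0,0,0,0,0,0.2],[0,0,0,0,0,0,0.2],[0,0,0,0,0,0,0.2],[0,0,0,0,0,0,0.2],[0,0,0,0,0,0,0.2],[0,0,0,0,0,0,0.2]]]}' 60
```

```text
time: 5.08
tool_pos: [491.0, -199.6, 14.2]
tcp_rot: [-180.0, -0.0, 100.3]
ft_force: [-0.1, -0.2, 0.7]
finger_gap: 85.2
grip_force: 0.0
time: 6.08
tool_pos: [491.5, -199.8, 14.6]
tcp_rot: [180.0, 0.0, 100.0]
ft_force: [0.5, -0.2, 3.3]
finger_gap: 26.6
grip_force: 59.9
```

```bash
python3 -m handwheel '{"series": [[[0,0,-2,0,0,0,0.2],[0,0,-7,0,0,0,0.2],[0,0,-12,0,0,0,0.2],[5,1.13,-17.6,0,0,0,0.2],[11,2.48,-17.6,0,0,0,0.2],[17,3.84,-17.6,0,0,0,0.2],[23,5.19,-17.6,0,0,0,0.2],[29,6.55,-17.6,0,0,0,0.2],[34,7.68,-17.6,0,0,0,0.2],[37.6,8.49,-17.6,0,0,0,0.2],[37.6,8.49,-17.6,0,0,0,0.2],[37.6,8.49,-17.6,0,0,0,0.2]]]}'
python3 - <<'E'
from h import *
T=[]
for n,c in(('top',(263,242)),('scene',(398,175))):
    I=eyes.snapshot(n)['img'][:,:,::-1]
    T.append(cv2.resize(I[c[1]-25:c[1]+25,c[0]-25:c[0]+25],None,fx=8,fy=8,interpolation=cv2.INTER_CUBIC))
cv2.imwrite('pics/z4.png',np.hstack(T)); s=status.sense();print(s['tool_pos'],s['tcp_rot'],s['ft_force'],s['finger_gap'])
E
```

```text
time: 7.58
tool_pos: [508.8, 184.9, 189.6]
tcp_rot: [-179.9, 0.0, 100.1]
ft_force: [-0.3, -0.3, 0.1]
finger_gap: 26.5
grip_force: 59.4
[509.15806901 184.27932702 189.95549062] [-1.79957496e+02  2.05079751e-02  9.99584401e+01] [-0.00866014 -0.21380296 -0.51750007] 26.81207790905672
```

View pics/z4.png

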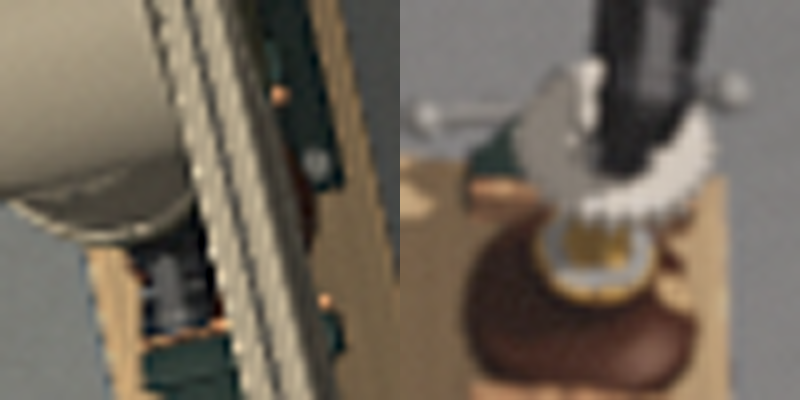

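The scene view shows the gear held above the post, with the disc spanning crop x 517–717 and its bottom at y≈232, and the collar spanning x 537–658 with its bottom at y≈305. I'll compare these with projections of the known robot pose to remove the camera bias.

```bash
python3 - <<'E'
from h import *
S=eyes.snapshot('scene');a=np.linspace(0,2*np.pi,400)
def ext(x,y,rr,zs):
    P=np.vstack([proj(S,np.c_[x+rr*np.cos(a),y+rr*np.sin(a),0*a+z]) for z in zs]);return np.array([P[:,0].min(),P[:,0].max(),P[:,1].max()])
p=status.sense()['tool_pos']; print(p)
G=ext(p[0],p[1],32.3,(p[2]-11.3,p[2]-3.3)); C=ext(509.6,185.3,22,(126,)); 
mg=np.array([387.1,412.2,178.5]); mc=np.array([389.5,404.9,187.5])
print(G,mg-G); print(C,mc-C)
f=lambda v:np.array([(v[0]+v[1])/2,v[2]])
dp=f(mc-C)-f(mg-G); z=126
c0=proj(S,[509.6,185.3,z])[0]; print('dpix',dp,'post rel. to (509.6,185.3):',onz(S,c0+dp,z))
print('axis pts',proj(S,[[509.6,185.3,158],[509.6,185.3,150],[509.6,185.3,126]]))
E
```

```text
[509.2883534  184.24692973 190.13542484]
[386.80242732 411.63596872 178.58957273] [ 0.29757268  0.56403128 -0.08957273]
[388.73236676 404.710198   187.38550622] [0.76763324 0.189802   0.11449378]
dpix [0.04791564 0.20406651] post rel. to (509.6,185.3): [510.24563788 185.57917322 126.        ]
axis pts [[398.28018237 173.82737303]
 [397.8834066  175.6271771 ]
 [396.7182536  180.90636278]]
```

```bash
python3 -m handwheel '{"series": [[[0.09,0.09,0.8,0,0,0,0.2],[0.09,0.09,1.5,0,0,0,0.2],[0.09,0.09,1.9,0,0,0,0.2],[0.09,0.09,2.2,0,0,0,0.2],[0.09,0.09,2.5,0,0,0,0.2],[0.09,0.09,2.7,0,0,0,0.2],[0.09,0.09,2.7,0,0,0,0.2]]]}'
```

```text
time: 8.6
tool_pos: [509.9, 186.5, 163.2]
tcp_rot: [-180.0, -0.0, 100.0]
ft_force: [0.1, 0.2, -1.3]
finger_gap: 26.7
grip_force: 59.4
```

```bash
python3 -m handwheel '{"series": [[[0,0,0.1,0,0,0,0.2],[0,0,0.2,0,0,0,0.2],[0,0,0.25,0,0,0,0.2],[0,0,0.25,0,0,0,0.2]]]}'
```

```text
time: 9.1
tool_pos: [510.2, 186.5, 161.3]
tcp_rot: [180.0, -0.0, 100.0]
ft_force: [-2.0, -0.1, 3.5]
finger_gap: 26.6
grip_force: 60.0
```

```bash
python3 -m handwheel '{"series": [[[0,0,0.04,0,0,0,0.2],[0,0,0.04,0,0,-0.07,0.2],[0,0,0.04,0,0,-0.14,0.2],[0,0,0.04,0,0,-0.14,0.2]]]}'; python3 -c "
from bench import status;s=status.sense();print(s['wrist_torque'])"
```

```text
time: 9.6
tool_pos: [509.7, 186.3, 160.1]
tcp_rot: [-180.0, 0.0, 108.0]
ft_force: [-1.4, -0.7, 0.0]
finger_gap: 26.7
grip_force: 59.5
[-0.07988684  0.19646254  0.03863535]
```

```bash
python3 -m handwheel '{"series": [[[0,0,0.1,0,0,0,0.2],[0,0,0.15,0,0,0,0.2],[0,0,0.15,0,0,0,0.2]]]}'; python3 -c "
from bench import status;s=status.sense();print(s['wrist_torque'],s['tool_pos'],s['ft_force'])"
```

```text
time: 9.98
tool_pos: [509.7, 186.4, 158.5]
tcp_rot: [-179.9, -0.0, 108.0]
ft_force: [-2.4, -0.0, -0.6]
finger_gap: 26.8
grip_force: 59.5
[-0.13904592  0.38362267  0.04416872] [509.68332755 186.35620228 158.49792993] [-2.41499965 -0.01465766 -0.632247  ]
```

```bash
python3 -m handwheel '{"series": [[[0.01,-0.05,0.2,0,0,-0.035,0.2],[0.01,-0.05,0.4,0,0,-0.035,0.2],[0.01,-0.05,0.6,0,0,-0.035,0.2],[0.01,-0.05,0.8,0,0,-0.035,0.2],[0.01,-0.05,0.8,0,0,-0.035,0.2]]]}'; python3 -c "
from bench import status;s=status.sense();print(s['wrist_torque'],s['tool_pos'],s['ft_force'])"
```

```text
time: 10.6
tool_pos: [509.4, 186.3, 150.6]
tcp_rot: [-180.0, -0.0, 110.0]
ft_force: [-0.8, -0.6, 0.2]
finger_gap: 26.5
grip_force: 59.4
[-0.0145486   0.01665514  0.02453999] [509.41458106 186.34809497 150.64486679] [-0.84334999 -0.61280348  0.17972797]
```

```bash
python3 -m handwheel '{"series": [[[0,0,0.2,0,0,0,0.2],[0,0,0.4,0,0,0,0.2],[0,0,0.6,0,0,0,0.2],[0,0,0.75,0,0,0,0.2],[0,0,0.75,0,0,0,0.2]]]}' 90 && python3 -m handwheel '{"series": [[[0,0,0.1,0,0,0,0.2],[0,0,0.2,0,0,0,0.2],[0,0,0.2,0,0,0,0.2]]]}'; python3 -c "
from bench import status;s=status.sense();print(s['wrist_torque'],s['tool_pos'],s['ft_force'])"
```

```text
time: 11.22
tool_pos: [509.5, 186.4, 143.4]
tcp_rot: [180.0, -0.0, 110.1]
ft_force: [-0.6, 0.5, -0.0]
finger_gap: 25.9
grip_force: 93.2
time: 11.6
tool_pos: [509.6, 186.4, 141.8]
tcp_rot: [180.0, 0.0, 110.1]
ft_force: [-2.6, -0.8, 5.1]
finger_gap: 25.9
grip_force: 93.7
[-0.13870683  0.45848824 -0.03559522] [509.62162941 186.3973736  141.79854063] [-2.60551696 -0.81285174  5.14258874]
```

Washer contact came at the expected height, so I'll press on in small steps.

```bash
python3 -m handwheel '{"series": [[[0,0,0.1,0,0,0,0.2],[0,0,0.2,0,0,0,0.2],[0,0,0.2,0,0,0,0.2]]]}' && python3 -m handwheel '{"series": [[[0,0,0.1,0,0,0,0.2],[0,0,0.15,0,0,0,0.2],[0,0,0.15,0,0,0,0.2]]]}'; python3 -c "
from bench import status;s=status.sense();print(s['wrist_torque'],s['tool_pos'],s['ft_force'])"
```

```text
time: 11.98
tool_pos: [509.7, 186.4, 140.2]
tcp_rot: [180.0, 0.0, 110.1]
ft_force: [-3.9, -1.2, 8.8]
finger_gap: 25.7
grip_force: 94.1
time: 12.35
tool_pos: [509.7, 186.4, 139.2]
tcp_rot: [180.0, 0.0, 110.1]
ft_force: [-5.2, -2.2, 11.6]
finger_gap: 25.6
grip_force: 94.5
[-0.35242963  1.08558988 -0.01415399] [509.70153263 186.42224798 139.19876573] [-5.18015065 -2.19873429 11.58611982]
```

```bash
python3 -m handwheel '{"series": [[[0,-0.06,0.05,0,0,0,0.2],[0,-0.06,0.05,0,0,0,0.2]]]}' && python3 -m handwheel '{"series": [[[0,0,0.05,0,0,0,0.2],[0,0,0.05,0,0,0,0.2],[0,0,0.05,0,0,0,0.2]]]}'; python3 -c "
from bench import status;s=status.sense();print(s['wrist_torque'],s['tool_pos'],s['ft_force'])"
```

```text
time: 12.6
tool_pos: [509.7, 186.4, 139.2]
tcp_rot: [179.9, 0.0, 110.1]
ft_force: [-4.0, -1.1, 12.3]
finger_gap: 26.1
grip_force: 94.6
time: 12.98
tool_pos: [509.7, 186.4, 139.2]
tcp_rot: [179.9, 0.0, 110.1]
ft_force: [-5.7, -1.0, 14.2]
finger_gap: 26.0
grip_force: 95.1
[-0.31637745  1.26289508 -0.02001271] [509.67157523 186.43867765 139.15213404] [-5.73123699 -1.04448735 14.23698292]
```

```bash
python3 -m handwheel '{"series": [[[0.03,-0.1,0.05,0,0,0,0.2],[0.03,-0.1,0.1,0,0,0,0.2],[0.03,-0.1,0.1,0,0,0,0.2]]]}' && python3 -m handwheel '{"series": [[[0,0,0.05,0,0,0,0.2],[0,0,0.1,0,0,0,0.2],[0,0,0.1,0,0,0,0.2],[0,0,0.1,0,0,0,0.2]]]}'; python3 -c "
from bench import status;s=status.sense();print(s['wrist_torque'],s['tool_pos'],s['ft_force'])"
```

```text
time: 13.35
tool_pos: [509.6, 186.4, 139.1]
tcp_rot: [179.7, 0.0, 110.1]
ft_force: [-4.6, -2.0, 20.0]
finger_gap: 25.9
grip_force: 95.5
time: 13.85
tool_pos: [509.7, 186.5, 139.0]
tcp_rot: [179.7, 0.0, 110.1]
ft_force: [-8.7, -4.3, 26.0]
finger_gap: 25.8
grip_force: 96.3
[-0.58011171  1.71089598  0.01841592] [509.66009552 186.45161812 139.03844818] [-8.68506349 -4.3028539  26.01770481]
```

The force now rises steeply with no further travel, so the washer is solid. I'll take a quick look before handing in.

```bash
python3 - <<'E'
from h import *
I=eyes.snapshot('scene')['img'][:,:,::-1]; c=(398,178)
T=[cv2.resize(I[c[1]-25:c[1]+25,c[0]-25:c[0]+25],(400,400),interpolation=cv2.INTER_CUBIC),cv2.resize(I[100:300,220:420],(400,400))]
cv2.imwrite('pics/z5.png',np.hstack(T)); s=status.sense();print(s['tool_pos'],s['ft_force'],s['time'])
E
```

```text
[509.64609236 186.46350329 139.04356385] [-8.49909355 -2.81961732 25.34100718] 13.9
```

View pics/z5.png

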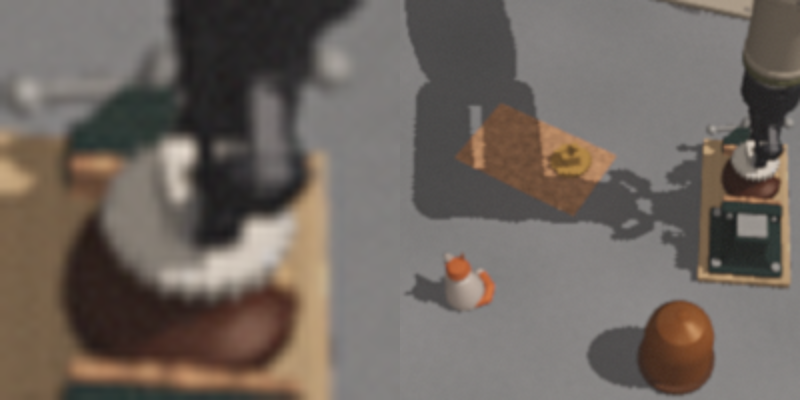

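The gear sits level on the collar at crop px (200,225), down over the post and still gripped. The old gear, fox and dome are undisturbed.

```bash
python3 -c "
from bench import r;print(r.hand_in())"
```

```text
the job is handed in; nothing more can be done
None
```

I've handed the job in after about 14 s: the white gear is meshed on the splined post and still held down with about 25 N. The washer reads as flat: travel stopped within about 0.3 mm of the flat height, and the force then climbed well past 11 N. In the last picture the old gear, fox and dome stood where they were; the bridge and engine were out of frame, and the arm didn't touch them as far as I could tell.

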